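# Shut the watercolour tin

## Task

Close up the open watercolour tin on the cutting mat: with the fingertips, push the upright white mixing flap at its front down flat over the paint pans, then swing the black lid over from the back and press it fully shut. Push gently, do not pinch anything and do not lift, tip or slide the tin; leave everything else on the table where it is.

Things in the scene. Friction and masses are not known exactly. Their poses are not given: they have to be found in the camera images.
- tin: open watercolour tin, black outside, white inside, loose on a 3 mm cutting mat; base 140 (its x) x 260 (its y) x 27 mm high, about 1.3 kg in all. Origin: centre of its underside. x points from the flap side (front) to the lid side (back), y along both hinges, z up; it may be turned any way round. Inside, rows of paint pans, tops 19 mm above the underside
- flap (a joint): angle of the mixing flap in rad: 0 = flat over the pans, 1.57 = upright, stop at 1.9 (leaning out to the front); starts between 1.25 and 1.75. It folds towards the tin's +x and down. A stiff hinge (0.13 N m of friction) lets it stay wherever it is left; 1 to 3 N near its free edge move it. The thin sheet gives about 1 mm per 10 N when pressed down flat
- flap_hinge (a point): middle of the flap's hinge axis, which runs along the tin's y at x = -63, z = 28 mm in the tin's frame. The flap is a flat white plate 248 mm wide (along y), 3 mm thick, the axis in the middle of its thickness; its free edge is 122 mm from the axis
- flap_edge (a point): middle of the flap's free edge, in the middle of its thickness, 122 mm from the flap's hinge axis
- lid (a joint): angle of the lid in rad: 0 = fully shut, 1.57 = upright, stop at 1.95 (leaning back, away from the pans); starts between 1.62 and 1.88. It swings towards the tin's -x and down. A stiff hinge (0.25 N m of friction) lets it stay wherever it is left; 2 to 4 N near its free edge move it. The thin sheet gives about 1 mm per 10 N when pressed shut
- lid_hinge (a point): middle of the lid's hinge axis, which runs along the tin's y at x = +70, z = 27.5 mm in the tin's frame. The lid is a black plate 264 mm wide (along y), 3 mm thick, its flat outer face 11.5 mm outside the axis (the shut tin is 39 mm high), with a 10 mm rim inwards at front and sides; its free edge is 142 mm from the axis and has a small thumb tab (40 x 5 mm)
- lid_edge (a point): middle of the lid's free edge on its outer face: 142 mm from the hinge axis along the lid, 11.5 mm to its outer side
- rinse_cup: white ceramic rinse cup, 62 mm across and 78 mm tall, standing near a corner of the mat; loose, only to be left alone. Origin: on its underside, near the middle
- glue_stick: glue stick, 29 mm across and 99 mm tall, standing near a corner of the mat; loose, only to be left alone. Origin: on its underside, near the middle
- paint_bottle: small white paint bottle with a black cap, 48 mm across and 105 mm tall, standing near a corner of the mat; loose, only to be left alone. Origin: on its underside, near the middle
- highlighter: flat orange and black highlighter, 22 x 135 x 16 mm, lying near a corner of the mat; loose, only to be left alone. Origin: on its underside, near the middle
- scissors: scissors with blue handles, 185 x 83 x 11 mm, lying off the right edge of the mat; loose, only to be left alone. Origin: on its underside, near the middle
- brush_jar: clear jar 82 mm across full of pencils, 205 mm tall overall, standing off the left edge of the mat; loose, only to be left alone. Origin: on its underside, near the middle
- tape_roll: roll of masking tape lying flat, 100 mm across and 25 mm tall, off the left edge of the mat; loose, only to be left alone. Origin: on its underside, near the middle

How it is judged:
By the outcome, as a careful person would: the job done as asked, in the order asked, and still so for the second after the job is handed in, with the robot touching nothing.
It also fails if it takes over 51 s, if anything falls off the work surface, if the arm or the gripper's body presses on something with over 40 N, if the wrist force passes 120 N, or if a joint passes its speed limit or range.

## Robot

A 6-joint arm with a two-finger parallel gripper is mounted at the origin on the work surface. World frame = base frame: x ahead of the robot, y to its left, z up, the work surface at z = 0. Lengths are in m, angles in rad, forces in N, time in s.
With the tool pointing down it reaches from about 0.375 to 0.9 m from the base axis. Payload 3.1 kg.
Tool frame: the origin (TCP) lies at the very end of the fingers, on their centre line; the grasp point (between the pads) lies 19 mm behind it; z points along the fingers, y is the direction in which the jaws open and shut (so a half turn about z gives the same grasp; the last joint's range is limited). The gripper opens to 87 mm and grips with 3 to 60 N. Pads are 19 mm wide; open, the fingers measure 117 mm over their backs; the gripper's body (75 mm by 190 mm) begins 51 mm behind the grasp point.
Start: joints at [-1.337, 0.527, 1.433, -0, 1.181, -0.178], TCP at [0.25, -0.573, 0.223] pointing down, gripper open.
Joint ranges: [-3.08, 3.08], [-0.75, 2.2], [0.22, 2.44], [-1.43, 4.57], [0, 2.65], [-2.85, 2.85]. Speed limits (rad/s): [2.79, 2.79, 3.14, 3.14, 3.14, 3.14].

## Interface

Orientations are given as a unit quaternion [x, y, z, w].
In Python, from rig import robot gives the robot as it stands. The module is installed in compiled form; this text tells all that it offers.
- The arm moves only by the tool send_rows, never from a script. Its argument "deltas" is a list of rows, each an object of numbers: "tx", "ty", "tz": the shift along the tool's x, y, z in cm; "rx", "ry", "rz": the turn, a rotation vector about the tool's x, y, z in rad. A call has 1 to 5 rows; each row is the pose to reach, as a shift and turn from the pose commanded when the call began, along the tool's axes at that moment; what a row does not reach only later rows make up. A row lasts 1/12 s, in which the tool goes at most 41.7 mm and 7.16 degrees, less where a joint would pass 70% of its speed; a pose out of reach is approached as far as the arm can. A call with a gripper value outside its range is refused whole. "claw" is the finger opening in cm, from 0 to 8.7, set as the call begins (left out, the last holds). The fingers move at their own pace and stop on an object; "squeeze" is the grip in N (left out, the last holds). Time passes only in rows, so rows that repeat a pose let the fingers close. It gives the time, the measured TCP pose, the force and the opening at its end, in the units of the state.
- robot.get_obs(): the state, without advancing time (a new reading comes with each control period).
- robot.camera(name): name is "scene" or "side" or "wrist"; returns a dict with "color" (480x640x3 uint8, red, green, blue), "z_map" (480x640 float32, m along the optical axis (not along the pixel's ray), 0 where there is no reading), "intrinsics" (3x3 intrinsics, pixels), "distortion" ([k1, k2, p1, p2, k3] as OpenCV has them; the pictures are not rectified), "R" (3x3) and "t" (3): a world point X has camera coordinates R X + t; the wrist camera has in their place "tool_from_camera" (4x4, takes a point from camera to tool coordinates, whose origin is the TCP and whose axes are the flange's). Camera axes: x right, y down, z forward; pixel columns grow to the right and rows downward; lengths in m; the calibration is good to about 2 mm. A picture is of the moment at which its call begins: read the wrist's pose just before it.
- robot.hand_in(): hands the job in, once; it reports no verdict.
Trained networks look in the newest picture that a camera, given by its name, has taken for a name from the list of things; names that differ only in an ending like _2 or _b are one class to them, and where a whole thing is asked for, a point or a joint stands for the part that bears it (a point fixed in the world has none). Each returns a list of dicts, best first, with "p" (0 to 1); they miss things now and then, are a little off and sometimes report something else, mostly with a low value. They report only what shows in the picture. A call takes as long as a camera call.
- robot.outline_of(label, camera): "pixels" (480x640 bool, what is visible of it) and "xy" ([column, row] in pixels, amid what is visible of it).
- robot.tip_of(label, camera): "xy" ([column, row] in pixels: a listed point, or the origin of a listed thing).
The state is a dict: "time": time; "q": joint angles; "joint_velocities": joint speeds; "joint_torque": joint torques, N m; "position": TCP position; "tool_rot": TCP orientation; "ft_force": force on the tool from outside, world axes, zero at the start; "moment": the same for the moment, N m; "grip_width": finger opening in m.
Only numpy, scipy, OpenCV 4.12 (cv2) and the standard library are available. Lean on these libraries where they do the work, as an engineer would, in place of code of your own. Each camera call takes 0.05 s, during which the arm holds its last target.

## Working session

There is one attempt and no reset: what is moved stays moved. The work goes in short steps, Python scripts to look and compute and a tool call to move; the robot and the scene stay as the last step left them, time stands still between calls to the robot, and variables do not carry over. Pictures are saved under pics/ and viewed, and the job is handed in when it is done.

Besides the shell and the picture viewer there is one more tool, called as name([rows], argument=value, ...), one row to a line, values as JSON. send_rows: Moves the arm, as the interface text tells. Its arguments: {"type":"object","properties":{"deltas":{"type":"array","items":{"type":"object","properties":{"tx":{"type":"number"},"ty":{"type":"number"},"tz":{"type":"number"},"rx":{"type":"number"},"ry":{"type":"number"},"rz":{"type":"number"}}}},"claw":{"type":"number"},"squeeze":{"type":"number"}},"required":["deltas"]}

```bash
mkdir -p pics
cat > h.py <<'E'
import numpy as np, cv2
from rig import robot
from scipy.spatial.transform import Rotation as Ro
def unproj(c,px,z):
    K=c["intrinsics"];p=cv2.undistortPoints(np.array([[px]],float),K,np.array(c["distortion"]))[0,0]
    X=np.array([p[0]*z,p[1]*z,z]); return c["R"].T@(X-c["t"])
def zat(c,px,r=2):
    x,y=int(round(px[0])),int(round(px[1]));w=c["z_map"][max(0,y-r):y+r+1,max(0,x-r):x+r+1];w=w[w>0]
    return float(np.median(w)) if len(w) else 0
def cloud(c,mask):
    v,u=np.nonzero(mask&(c["z_map"]>0));z=c["z_map"][v,u]
    p=cv2.undistortPoints(np.stack([u,v],1).astype(float)[:,None],c["intrinsics"],np.array(c["distortion"]))[:,0]
    return (np.c_[p*z[:,None],z]-c["t"])@c["R"]
def save(c,n): cv2.imwrite("pics/"+n+".png",c["color"][:,:,::-1])
E
python3 - <<'E'
from h import *
np.set_printoptions(precision=4,suppress=True)
for n in ["scene","side"]:
    c=robot.camera(n);save(c,n+"0")
    print(n,"cam at",-c["R"].T@c["t"])
    for l in ["flap_hinge","flap_edge","lid_hinge","lid_edge","tin","rinse_cup","glue_stick","paint_bottle","highlighter","scissors","brush_jar","tape_roll"]:
        for d in robot.tip_of(l,n)[:1]: 
            z=zat(c,d["xy"]);print(l,round(d["p"],2),np.round(d["xy"]),unproj(c,d["xy"],z))
o=robot.get_obs();print(o["time"],o["position"],o["tool_rot"],o["ft_force"])
E
```

```text
scene cam at [ 0.9882 -0.6009  0.8975]
flap_hinge 0.91 [259. 248.] [ 0.5264 -0.0263  0.0899]
flap_edge 0.56 [264. 214.] [0.4295 0.1314 0.0039]
lid_edge 0.73 [346. 229.] [0.6251 0.1779 0.0057]
tin 0.78 [290. 273.] [ 0.5841 -0.0075  0.0242]
rinse_cup 0.67 [369. 226.] [0.6747 0.1932 0.027 ]
glue_stick 0.94 [304. 353.] [ 0.7069 -0.1632  0.0272]
paint_bottle 0.87 [276. 200.] [0.4433 0.1654 0.0285]
highlighter 0.7 [206. 314.] [ 0.4863 -0.1738  0.0164]
brush_jar 0.64 [349. 189.] [0.5849 0.2718 0.0385]
tape_roll 0.7 [308. 180.] [0.4605 0.2928 0.0001]
side cam at [0.0474 0.8011 0.6802]
flap_hinge 0.63 [359. 265.] [0.4979 0.0268 0.0337]
flap_edge 0.73 [343. 330.] [0.4174 0.2138 0.0263]
lid_hinge 0.97 [306. 248.] [0.6363 0.0365 0.0307]
lid_edge 0.94 [287. 194.] [0.6776 0.0477 0.1641]
tin 0.69 [332. 265.] [0.4979 0.1335 0.096 ]
glue_stick 0.81 [330. 217.] [ 0.6885 -0.1399  0.011 ]
highlighter 0.63 [407. 240.] [ 0.4705 -0.1522  0.014 ]
scissors 0.88 [394. 214.] [ 0.5659 -0.266   0.0015]
brush_jar 0.63 [252. 335.] [0.5356 0.3347 0.043 ]
tape_roll 0.67 [302. 359.] [0.4516 0.2979 0.0006]
1.3 [ 0.2502 -0.5727  0.2225] [ 0.9789  0.2045  0.     -0.    ] [ 0.0851 -0.4229 -0.2747]
```

View pics/scene0.png

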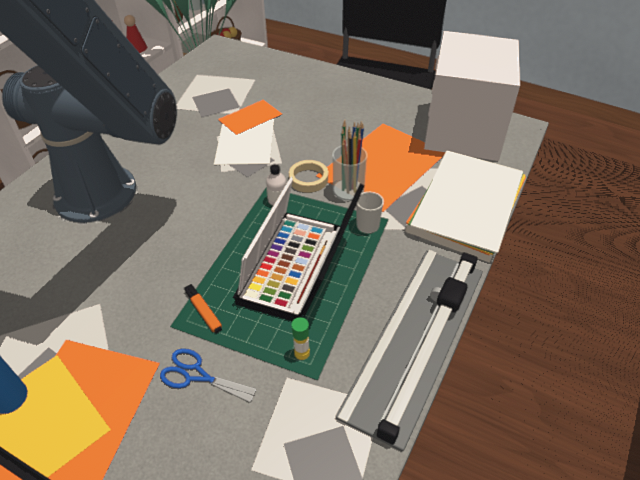

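View pics/side0.png

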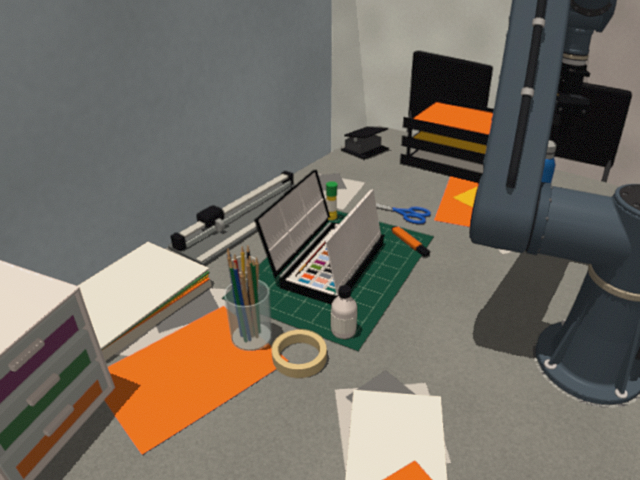

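The scene view shows the tin mid-mat. The flap is on the robot side, with its edge running from about (245,290) to (290,185). The lid leans back on the far side, seen edge-on around (345,220). The side view shows both plates' faces. Next I'll fit the poses.

```bash
cat > fit.py <<'E'
from h import *
np.set_printoptions(precision=4,suppress=True)
from scipy.optimize import least_squares
for n in ["side","scene"]:
    c=robot.camera(n); save(c,n+"1")
    vis=c["color"].copy()
    for l in ["tin","flap","lid","rinse_cup","glue_stick","paint_bottle","highlighter","brush_jar"]:
        ds=robot.outline_of(l,n)
        if not ds: print(n,l,"none");continue
        d=ds[0];m=cv2.erode(d["pixels"].astype(np.uint8),np.ones((3,3)))>0
        P=cloud(c,m); 
        if len(P)<20: print(n,l,d["p"],d["pixels"].sum());continue
        print(n,l,round(d["p"],2),len(P),"med",np.median(P,0),"5%",np.percentile(P,3,0),"95%",np.percentile(P,97,0))
        if l in("flap","lid"):
            q=P
            for _ in range(6):
                ctr=q.mean(0);nn=np.linalg.svd(q-ctr,full_matrices=False)[2][2];r=(P-ctr)@nn;q=P[abs(r)<0.004]
            nn*=np.sign(nn[0]);print("   plane n",nn,"ctr",ctr,len(q),"yaw",np.arctan2(nn[1],nn[0]),"tilt",np.arctan2(nn[2],np.hypot(nn[0],nn[1])))
            np.save(f"{n}_{l}.npy",q)
        col=(255,0,0) if l=="flap" else (0,0,255) if l=="lid" else (0,255,0)
        cs,_=cv2.findContours(d["pixels"].astype(np.uint8),0,2);cv2.drawContours(vis,cs,-1,col,1)
    cv2.imwrite(f"pics/{n}_m.png",cv2.resize(vis[140:400,150:450],None,fx=2.3,fy=2.3)[:,:,::-1])
E
python3 fit.py
```

```text
side tin 0.58 9822 med [0.6168 0.0592 0.0713] 5% [ 0.4937 -0.0887  0.0125] 95% [0.6869 0.1595 0.1551]
side flap 0.69 2638 med [0.514  0.0323 0.0993] 5% [ 0.492  -0.0931  0.0423] 95% [0.5388 0.1318 0.1506]
   plane n [ 0.9661  0.1528 -0.2082] ctr [0.5145 0.0274 0.0981] 2634 yaw 0.15681550900205057 tilt -0.2097361870858452
side lid 0.7 4033 med [0.6618 0.0539 0.1014] 5% [ 0.6317 -0.0869  0.0365] 95% [0.6922 0.1679 0.166 ]
   plane n [ 0.9472  0.1509 -0.2829] ctr [0.6619 0.0462 0.0985] 3722 yaw 0.15799308699113987 tilt -0.28684158352677974
side rinse_cup 0.62 3941 med [0.6618 0.0535 0.1013] 5% [ 0.6321 -0.0865  0.0375] 95% [0.692  0.1677 0.1654]
side glue_stick 0.72 272 med [ 0.6867 -0.1414  0.0684] 5% [ 0.6802 -0.1527  0.0123] 95% [ 0.7003 -0.1353  0.1038]
side paint_bottle 0.95 889 med [0.4201 0.2079 0.0619] 5% [0.4057 0.1908 0.0148] 95% [0.4381 0.218  0.1087]
side highlighter 0.92 285 med [ 0.4637 -0.1526  0.0166] 5% [ 0.4081 -0.1819  0.01  ] 95% [ 0.5162 -0.1235  0.02  ]
side brush_jar 0.92 3249 med [0.5495 0.3251 0.0938] 5% [0.525  0.2711 0.0137] 95% [0.6019 0.3487 0.1811]
scene ti
[... 303 characters left out ...]
.21786646833007647
scene lid 0.95 597 med [ 0.6864 -0.0272  0.1652] 5% [ 0.6661 -0.0958  0.0602] 95% [0.7037 0.1393 0.1695]
   plane n [ 0.9488  0.1481 -0.2788] ctr [ 0.6853 -0.0116  0.1491] 549 yaw 0.15488008530376193 tilt -0.2825630736797238
scene rinse_cup 0.64 759 med [0.6655 0.1979 0.0559] 5% [0.6388 0.1857 0.015 ] 95% [0.6887 0.2423 0.0815]
scene glue_stick none
scene paint_bottle 0.71 411 med [0.4391 0.177  0.0722] 5% [0.4234 0.1664 0.0268] 95% [0.4536 0.1947 0.1088]
scene highlighter 0.63 468 med [ 0.473  -0.1662  0.0174] 5% [ 0.4157 -0.1938  0.0144] 95% [ 0.5245 -0.1375  0.0209]
scene brush_jar 0.85 1733 med [0.5759 0.2813 0.0966] 5% [0.5308 0.2659 0.0101] 95% [0.6041 0.3384 0.1823]
```

Run:
```python
from h import *
np.set_printoptions(precision=4,suppress=True)
a=.156;E=np.array([[np.cos(a),np.sin(a),0],[-np.sin(a),np.cos(a),0],[0,0,1]])
for f in ["side_flap","scene_flap","side_lid","scene_lid"]:
    P=np.load(f+".npy")@E.T; print(f,np.percentile(P,[0.3,2,50,98,99.7],axis=0).T)
c=robot.camera("wrist");save(c,"w0");print(c["tool_from_camera"])
c=robot.camera("scene")
# pan/top region: white/colour pixel heights in tin area
P=cloud(c,np.ones((480,640),bool));Q=P@E.T
s=(Q[:,2]>.012)&(Q[:,2]<.034)&(abs(Q[:,0]-.563)<.085)&(abs(Q[:,1]+.06)<.16)
print(np.percentile(Q[s],[.3,2,50,98,99.7],axis=0).T)
o=robot.get_obs();print(o["time"])
```

```text
side_flap [[ 0.4994  0.5002  0.5126  0.5248  0.5268]
 [-0.1851 -0.178  -0.0481  0.0551  0.0583]
 [ 0.0377  0.0409  0.0992  0.1511  0.1526]]
scene_flap [[ 0.5033  0.505   0.5178  0.5311  0.5319]
 [-0.192  -0.1901 -0.0814  0.0484  0.0505]
 [ 0.0367  0.0434  0.1026  0.1525  0.1537]]
side_lid [[ 0.6412  0.6428  0.6614  0.6789  0.6802]
 [-0.197  -0.1936 -0.0519  0.0659  0.0679]
 [ 0.0316  0.035   0.0995  0.1583  0.1664]]
scene_lid [[ 0.6442  0.6474  0.679   0.6836  0.6841]
 [-0.2009 -0.2006 -0.1344  0.039   0.0499]
 [ 0.0458  0.054   0.1652  0.1717  0.1731]]
[[-0.0007 -0.9675 -0.253   0.0699]
 [ 1.     -0.0008  0.0006 -0.    ]
 [-0.0008 -0.253   0.9675 -0.1621]
 [ 0.      0.      0.      1.    ]]
[[ 0.4953  0.4986  0.5662  0.6305  0.6353]
 [-0.1992 -0.198  -0.0818  0.0589  0.0624]
 [ 0.0121  0.0127  0.0229  0.0325  0.0336]]
2.3
```

View pics/side_m.png

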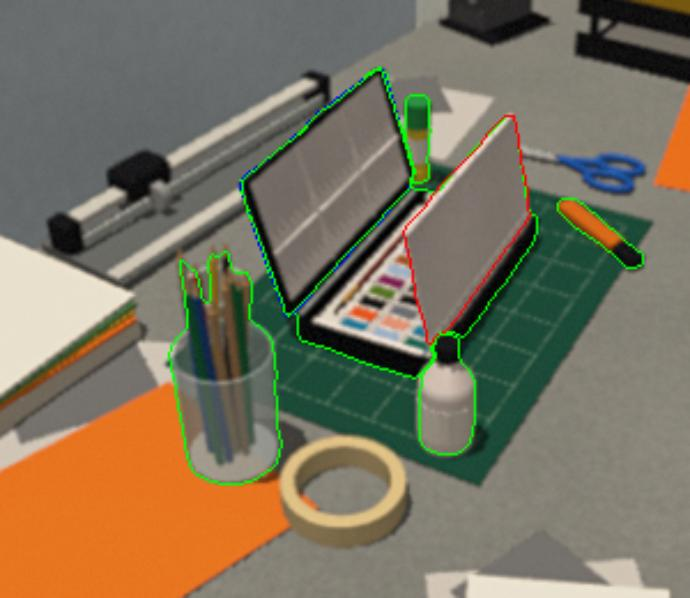

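send_rows([
  {"tx": 4,"ty": -4,"rz": -0.12},
  {"tx": 8,"ty": -8,"rz": -0.24},
  {"tx": 11,"ty": -11,"rz": -0.36},
  {"tx": 14,"ty": -14,"rz": -0.48},
  {"tx": 17,"ty": -17,"rz": -0.6},
], claw=0, squeeze=5)

```text
schema error: expected keys tx, ty, tz, rx, ry, rz
```

```bash
cat > go.py <<'E'
# usage: go.py relx rely z [yawflag]: delta in tool axes from measured pose to tin-frame target (tcp), tool down, yaw=.156+pi
import sys
from h import *
np.set_printoptions(precision=4,suppress=True)
a=.156; C=np.array([.563,-.066])
def world(r):
    x,y=C[0]+r[0],C[1]+r[1]; return np.array([x*np.cos(a)-y*np.sin(a),x*np.sin(a)+y*np.cos(a),r[2]])
def rel(p): return np.array([p[0]*np.cos(a)+p[1]*np.sin(a)-C[0],-p[0]*np.sin(a)+p[1]*np.cos(a)-C[1],p[2]])
if __name__=="__main__":
    o=robot.get_obs();R=Ro.from_quat(o["tool_rot"])
    print("t",o["time"],"rel",rel(o["position"])*1e3,"F",o["ft_force"],"q",o["q"],"w",o["grip_width"])
    t=np.array([float(v) for v in sys.argv[1:4]])/1e3
    yaw=a+np.pi
    T=Ro.from_euler("z",yaw)*Ro.from_euler("x",np.pi)
    print("shift cm",R.inv().apply(world(t)-o["position"])*100,"rot",(R.inv()*T).as_rotvec())
E
python3 go.py -100 0 220
```

```text
t 2.3 rel [-404.8461 -538.639   222.5508] F [-0.8093  0.439  -0.4088] q [-1.3375  0.5275  1.4327  0.      1.1814 -0.1785] w 0.08683342645005308
shift cm [ 43.12   -44.3993   0.2563] rot [ 0.     -0.     -2.8858]
```

send_rows([
  {"tx": 3,"ty": -3,"tz": 0,"rx": 0,"ry": 0,"rz": -0.12},
  {"tx": 6,"ty": -6,"tz": 0,"rx": 0,"ry": 0,"rz": -0.24},
  {"tx": 9,"ty": -9,"tz": 0,"rx": 0,"ry": 0,"rz": -0.36},
  {"tx": 12,"ty": -12,"tz": 0,"rx": 0,"ry": 0,"rz": -0.48},
  {"tx": 15,"ty": -15,"tz": 0,"rx": 0,"ry": 0,"rz": -0.6},
], claw=0, squeeze=5)

```text
time: 2.72
position: [0.3265, -0.3771, 0.2226]
tool_rot: [0.874, 0.487, 0.0, 0.0]
ft_force: [1.4, 0.1, -0.3]
grip_width: 0.0614
```

```bash
python3 go.py -100 0 220
```

```text
t 2.7167 rel [-299.0103 -357.2471  222.6366] F [ 1.3862  0.0837 -0.2613] q [-1.0817  0.3583  1.7435  0.0003  1.0393 -0.5278] w 0.06136060897312146
shift cm [40.0645 -8.1942  0.2597] rot [ 0.0002  0.0005 -2.2808]
```

send_rows([
  {"tx": 3,"ty": -0.6,"tz": 0,"rx": 0,"ry": 0,"rz": -0.12},
  {"tx": 6,"ty": -1.2,"tz": 0,"rx": 0,"ry": 0,"rz": -0.24},
  {"tx": 9,"ty": -1.8,"tz": 0,"rx": 0,"ry": 0,"rz": -0.36},
  {"tx": 12,"ty": -2.4,"tz": 0,"rx": 0,"ry": 0,"rz": -0.48},
  {"tx": 15,"ty": -3,"tz": 0,"rx": 0,"ry": 0,"rz": -0.6},
])

```text
time: 3.13
position: [0.3807, -0.2344, 0.2228]
tool_rot: [0.69, 0.723, 0.0, 0.0]
ft_force: [0.7, 0.5, 0.5]
grip_width: 0.0285
```

```bash
python3 go.py -100 0 220
```

```text
t 3.1333 rel [-223.2893 -224.6781  222.8333] F [0.7251 0.4812 0.4575] q [-0.8027  0.2883  1.8607  0.0001  0.9918 -0.8494] w 0.02852016790093184
shift cm [23.6793  9.8031  0.2765] rot [-0.      0.0009 -1.6801]
```

send_rows([
  {"tx": 3,"ty": 1.2,"tz": 0,"rx": 0,"ry": 0,"rz": -0.12},
  {"tx": 6,"ty": 2.5,"tz": 0,"rx": 0,"ry": 0,"rz": -0.24},
  {"tx": 9,"ty": 3.7,"tz": 0,"rx": 0,"ry": 0,"rz": -0.36},
  {"tx": 12,"ty": 5,"tz": 0,"rx": 0,"ry": 0,"rz": -0.48},
  {"tx": 14,"ty": 5.8,"tz": 0,"rx": 0,"ry": 0,"rz": -0.6},
])

```text
time: 3.55
position: [0.4331, -0.0909, 0.2228]
tool_rot: [0.445, 0.895, 0.0, 0.0]
ft_force: [0.1, -0.8, 0.4]
grip_width: 0.0016
```

```bash
python3 go.py -100 0 220
```

```text
t 3.55 rel [-149.3222  -91.1232  222.8049] F [ 0.0691 -0.7511  0.438 ] q [-0.4611  0.2822  1.8707  0.0009  0.9883 -1.1098] w 0.0016101010639300395
shift cm [5.6994 8.6529 0.2879] rot [ 0.0008  0.0004 -1.0786]
```

send_rows([
  {"tx": 1.2,"ty": 1.8,"tz": 0,"rx": 0,"ry": 0,"rz": -0.12},
  {"tx": 2.4,"ty": 3.5,"tz": 0,"rx": 0,"ry": 0,"rz": -0.24},
  {"tx": 3.6,"ty": 5.2,"tz": 0,"rx": 0,"ry": 0,"rz": -0.36},
  {"tx": 4.6,"ty": 7,"tz": 0.1,"rx": 0,"ry": 0,"rz": -0.48},
  {"tx": 5.7,"ty": 8.6,"tz": 0.2,"rx": 0,"ry": 0,"rz": -0.6},
])

```text
time: 3.97
position: [0.4681, 0.0047, 0.2209]
tool_rot: [0.161, 0.987, -0.0, 0.001]
ft_force: [-0.3, -0.3, -0.2]
grip_width: 0.0009
```

send_rows([
  {"tx": 0,"ty": 0,"tz": 0,"rx": 0,"ry": 0,"rz": -0.12},
  {"tx": 0,"ty": 0,"tz": 0,"rx": 0,"ry": 0,"rz": -0.24},
  {"tx": 0,"ty": 0,"tz": 0,"rx": 0,"ry": 0,"rz": -0.36},
  {"tx": 0,"ty": 0,"tz": 0,"rx": 0,"ry": 0,"rz": -0.479},
  {"tx": 0,"ty": 0,"tz": 0,"rx": 0,"ry": 0,"rz": -0.479},
])

```text
time: 4.38
position: [0.4676, 0.0038, 0.2207]
tool_rot: [-0.076, 0.997, -0.0, 0.0]
ft_force: [0.9, 0.2, -0.7]
grip_width: 0.0002
```

```bash
python3 go.py -80 0 130
```

```text
t 4.3833 rel [-100.5422   -2.9219  220.7192] F [ 0.9025  0.1923 -0.6553] q [-0.2316  0.3193  1.8173 -0.      1.0045 -1.9539] w 0.00017312259434025594
shift cm [-2.0489  0.3035  9.0728] rot [-0.0002  0.0004 -0.0045]
```

send_rows([
  {"tx": -0.5,"ty": 0.1,"tz": 3,"rx": 0,"ry": 0,"rz": 0},
  {"tx": -1,"ty": 0.2,"tz": 6,"rx": 0,"ry": 0,"rz": 0},
  {"tx": -1.5,"ty": 0.3,"tz": 9,"rx": 0,"ry": 0,"rz": 0},
  {"tx": -1.5,"ty": 0.3,"tz": 9,"rx": 0,"ry": 0,"rz": 0},
])

```text
time: 4.72
position: [0.4793, 0.0095, 0.1264]
tool_rot: [-0.073, 0.997, 0.001, -0.004]
ft_force: [-0.7, 0.1, 0.8]
grip_width: 0.0002
```

Run:
```python
from go import *
c=robot.camera("side");save(c,"s2");c=robot.camera("scene");save(c,"c2")
o=robot.get_obs();p=rel(o["position"])*1e3;print(o["time"],p,o["ft_force"])
r=100;s0=None
for th in np.r_[1.36,np.arange(1.3,-.01,-.05)]:
    x=-63+r*np.cos(th)-1.5*np.sin(th)-9.5;z=31+r*np.sin(th)+1.5*np.cos(th)
    print("%.2f x %.1f z %.1f   tx %.2f tz %.2f"%(th,x,z,-(x-p[0])/10,-(z-p[2])/10))
```

```text
4.8167 [-86.3054   0.1111 130.0975] [ 0.7257 -1.3015  0.0934]
1.36 x -53.0 z 129.1   tx -3.33 tz 0.10
1.30 x -47.2 z 127.8   tx -3.91 tz 0.23
1.25 x -42.4 z 126.4   tx -4.39 tz 0.37
1.20 x -37.7 z 124.7   tx -4.86 tz 0.54
1.15 x -33.0 z 122.9   tx -5.33 tz 0.72
1.10 x -28.5 z 120.8   tx -5.78 tz 0.93
1.05 x -24.0 z 118.5   tx -6.23 tz 1.16
1.00 x -19.7 z 116.0   tx -6.66 tz 1.41
0.95 x -15.6 z 113.2   tx -7.08 tz 1.69
0.90 x -11.5 z 110.3   tx -7.48 tz 1.98
0.85 x -7.6 z 107.1   tx -7.87 tz 2.30
0.80 x -3.9 z 103.8   tx -8.24 tz 2.63
0.75 x -0.4 z 100.3   tx -8.60 tz 2.98
0.70 x 3.0 z 96.6   tx -8.93 tz 3.35
0.65 x 6.2 z 92.7   tx -9.25 tz 3.74
0.60 x 9.2 z 88.7   tx -9.55 tz 4.14
0.55 x 12.0 z 84.5   tx -9.83 tz 4.55
0.50 x 14.5 z 80.3   tx -10.08 tz 4.98
0.45 x 16.9 z 75.8   tx -10.32 tz 5.43
0.40 x 19.0 z 71.3   tx -10.53 tz 5.88
0.35 x 20.9 z 66.7   tx -10.72 tz 6.34
0.30 x 22.6 z 62.0   tx -10.89 tz 6.81
0.25 x 24.0 z 57.2   tx -11.03 tz 7.29
0.20 x 25.2 z 52.3   tx -11.15 tz 7.78
0.15 x 26.2 z 47.4   tx -11.25 tz 8.27
0.10 x 26.9 z 42.5   tx -11.32 tz 8.76
0.05 x 27.3 z 37.5   tx -11.36 tz 9.26
-0.00 x 27.5 z 32.5   tx -11.38 tz 9.76
```

View pics/s2.png

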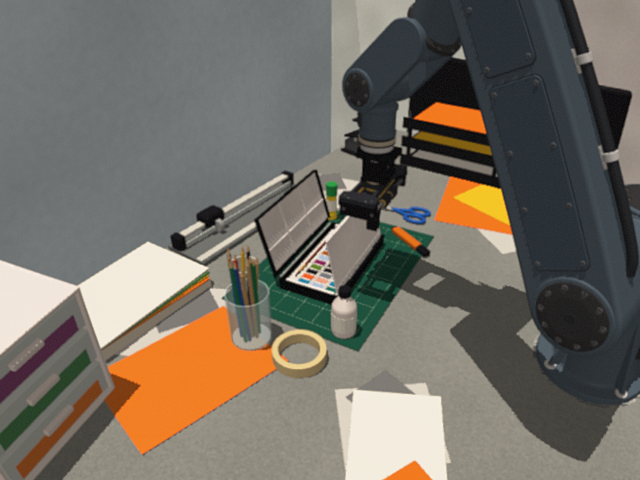

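View pics/c2.png

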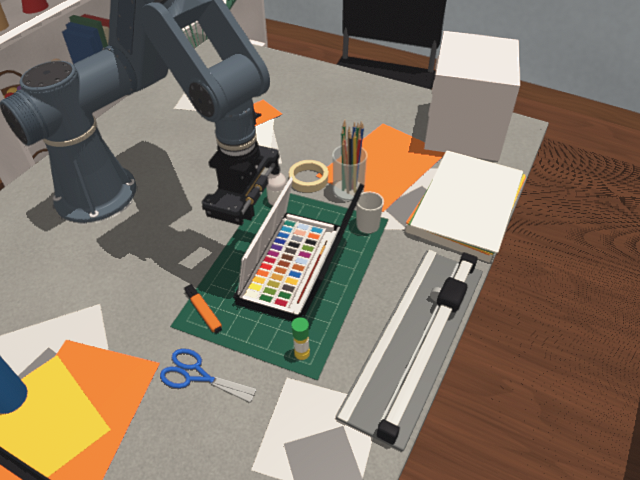

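The gripper, around (240,185) in the scene view, is on the robot side of the flap with clearance. The tin and everything else are unmoved. Now I'll push the flap along its arc.

send_rows([
  {"tx": -1.2,"ty": 0,"tz": 0,"rx": 0,"ry": 0,"rz": 0},
  {"tx": -2.2,"ty": 0,"tz": 0,"rx": 0,"ry": 0,"rz": 0},
  {"tx": -2.8,"ty": 0,"tz": 0.1,"rx": 0,"ry": 0,"rz": 0},
  {"tx": -3.3,"ty": 0,"tz": 0.1,"rx": 0,"ry": 0,"rz": 0},
  {"tx": -3.9,"ty": 0,"tz": 0.2,"rx": 0,"ry": 0,"rz": 0},
])

```text
time: 5.23
position: [0.5207, 0.0145, 0.1296]
tool_rot: [-0.075, 0.997, -0.0, 0.0]
ft_force: [-1.5, -1.3, 1.0]
grip_width: 0.0004
```

send_rows([
  {"tx": -0.5,"ty": 0,"tz": 0.2,"rx": 0,"ry": 0,"rz": 0},
  {"tx": -1.0,"ty": 0,"tz": 0.3,"rx": 0,"ry": 0,"rz": 0},
  {"tx": -1.4,"ty": 0,"tz": 0.5,"rx": 0,"ry": 0,"rz": 0},
  {"tx": -1.9,"ty": 0,"tz": 0.7,"rx": 0,"ry": 0,"rz": 0},
  {"tx": -2.3,"ty": 0,"tz": 1.0,"rx": 0,"ry": 0,"rz": 0},
])

```text
time: 5.65
position: [0.5436, 0.0182, 0.1183]
tool_rot: [-0.074, 0.997, 0.0, 0.0]
ft_force: [-0.6, 0.4, 1.5]
grip_width: 0.0005
```

Run:
```python
from go import *
c=robot.camera("side");save(c,"s3")
o=robot.get_obs();p=rel(o["position"])*1e3;print(o["time"],p,o["ft_force"])
```

```text
5.7 [-22.4157  -0.5614 117.8256] [-0.3599  0.3893  0.5288]
```

View pics/s3.png

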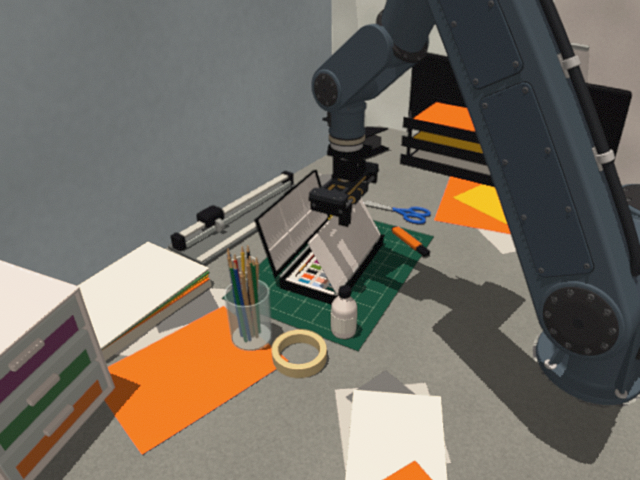

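The flap is folding inwards to about 1.05 rad, and the forces are near noise.

send_rows([
  {"tx": -0.4,"ty": 0,"tz": 0.2,"rx": 0,"ry": 0,"rz": 0},
  {"tx": -0.9,"ty": 0,"tz": 0.5,"rx": 0,"ry": 0,"rz": 0},
  {"tx": -1.3,"ty": 0,"tz": 0.8,"rx": 0,"ry": 0,"rz": 0},
  {"tx": -1.7,"ty": 0,"tz": 1.1,"rx": 0,"ry": 0,"rz": 0},
  {"tx": -2.0,"ty": 0,"tz": 1.4,"rx": 0,"ry": 0,"rz": 0},
])

```text
time: 6.12
position: [0.5631, 0.0212, 0.104]
tool_rot: [-0.075, 0.997, 0.0, -0.0]
ft_force: [-0.8, 0.0, 1.2]
grip_width: 0.0005
```

send_rows([
  {"tx": -0.4,"ty": 0,"tz": 0.4,"rx": 0,"ry": 0,"rz": 0},
  {"tx": -0.7,"ty": 0,"tz": 0.8,"rx": 0,"ry": 0,"rz": 0},
  {"tx": -1.0,"ty": 0,"tz": 1.2,"rx": 0,"ry": 0,"rz": 0},
  {"tx": -1.3,"ty": 0,"tz": 1.6,"rx": 0,"ry": 0,"rz": 0},
  {"tx": -1.6,"ty": 0,"tz": 2.0,"rx": 0,"ry": 0,"rz": 0},
])

```text
time: 6.53
position: [0.579, 0.0236, 0.0841]
tool_rot: [-0.075, 0.997, 0.0, -0.0]
ft_force: [-0.8, -0.1, -0.1]
grip_width: 0.0006
```

send_rows([
  {"tx": -0.3,"ty": 0,"tz": 0.4,"rx": 0,"ry": 0,"rz": 0},
  {"tx": -0.5,"ty": 0,"tz": 0.8,"rx": 0,"ry": 0,"rz": 0},
  {"tx": -0.7,"ty": 0,"tz": 1.3,"rx": 0,"ry": 0,"rz": 0},
  {"tx": -0.9,"ty": 0,"tz": 1.7,"rx": 0,"ry": 0,"rz": 0},
  {"tx": -1.1,"ty": 0,"tz": 2.2,"rx": 0,"ry": 0,"rz": 0},
])

```text
time: 6.95
position: [0.5898, 0.0251, 0.0622]
tool_rot: [-0.075, 0.997, -0.0, 0.0]
ft_force: [-0.6, 0.1, 0.7]
grip_width: 0.0007
```

Run:
```python
from go import *
c=robot.camera("scene");save(c,"c4")
o=robot.get_obs();p=rel(o["position"])*1e3;print(o["time"],p,o["ft_force"])
```

```text
7.0 [23.613  -0.829  61.3078] [ 0.1616  0.7176 -0.5996]
```

View pics/c4.png

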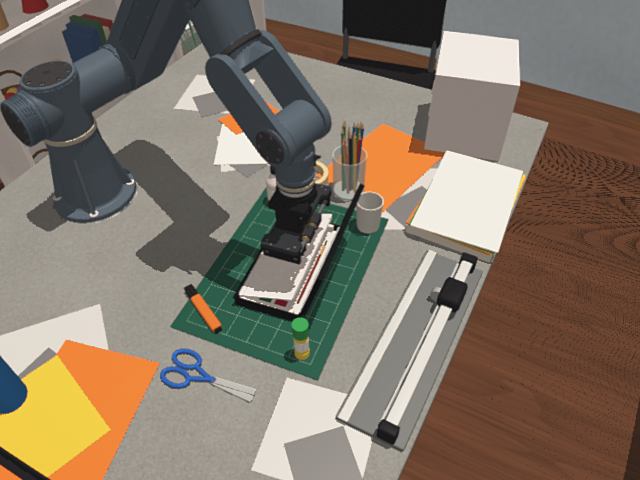

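The flap is now nearly down, at about 0.3 rad. The lid hasn't been touched and the tin hasn't moved. I'll lower the last bit slowly.

send_rows([
  {"tx": -0.1,"ty": 0,"tz": 0.5,"rx": 0,"ry": 0,"rz": 0},
  {"tx": -0.2,"ty": 0,"tz": 1.0,"rx": 0,"ry": 0,"rz": 0},
  {"tx": -0.3,"ty": 0,"tz": 1.5,"rx": 0,"ry": 0,"rz": 0},
  {"tx": -0.3,"ty": 0,"tz": 2.0,"rx": 0,"ry": 0,"rz": 0},
  {"tx": -0.3,"ty": 0,"tz": 2.3,"rx": 0,"ry": 0,"rz": 0},
])

```text
time: 7.42
position: [0.5926, 0.0255, 0.0389]
tool_rot: [-0.075, 0.997, -0.0, -0.0]
ft_force: [0.2, 0.5, 0.7]
grip_width: 0.0006
```

send_rows([
  {"tx": 0,"ty": 0,"tz": 0.1,"rx": 0,"ry": 0,"rz": 0},
  {"tx": 0,"ty": 0,"tz": 0.2,"rx": 0,"ry": 0,"rz": 0},
  {"tx": 0,"ty": 0,"tz": 0.3,"rx": 0,"ry": 0,"rz": 0},
  {"tx": 0,"ty": 0,"tz": 0.4,"rx": 0,"ry": 0,"rz": 0},
  {"tx": 0,"ty": 0,"tz": 0.5,"rx": 0,"ry": 0,"rz": 0},
])

```text
time: 7.83
position: [0.5924, 0.0255, 0.0346]
tool_rot: [-0.075, 0.997, -0.0, -0.0]
ft_force: [0.7, 0.4, 0.1]
grip_width: 0.0005
```

```bash
python3 go.py 28 0 32
```

```text
t 7.8333 rel [26.18   -0.8184 34.5823] F [0.661  0.4425 0.1155] q [-0.1452  0.7486  1.6463 -0.0001  0.7469 -1.8652] w 0.0004995102320524688
shift cm [-0.1815  0.0831  0.2582] rot [-0.     -0.0001 -0.0068]
```

send_rows([
  {"tx": 0,"ty": 0,"tz": 0.1,"rx": 0,"ry": 0,"rz": 0},
  {"tx": 0,"ty": 0,"tz": 0.15,"rx": 0,"ry": 0,"rz": 0},
  {"tx": 0,"ty": 0,"tz": 0.2,"rx": 0,"ry": 0,"rz": 0},
  {"tx": 0,"ty": 0,"tz": 0.2,"rx": 0,"ry": 0,"rz": 0},
])

```text
time: 8.17
position: [0.5925, 0.0255, 0.0326]
tool_rot: [-0.075, 0.997, -0.0, -0.0]
ft_force: [-0.7, 0.8, 1.3]
grip_width: 0.0009
```

send_rows([
  {"tx": 0,"ty": 0,"tz": 0.05,"rx": 0,"ry": 0,"rz": 0},
  {"tx": 0,"ty": 0,"tz": 0.1,"rx": 0,"ry": 0,"rz": 0},
  {"tx": 0,"ty": 0,"tz": 0.1,"rx": 0,"ry": 0,"rz": 0},
])

```text
time: 8.42
position: [0.5925, 0.0255, 0.0319]
tool_rot: [-0.075, 0.997, -0.0, 0.0]
ft_force: [-1.4, -0.4, 4.8]
grip_width: 0.0004
```

Force is rising at z = 32 mm, where the flat flap should be. I'll press a touch more, then lift.

send_rows([
  {"tx": 0,"ty": 0,"tz": 0.03,"rx": 0,"ry": 0,"rz": 0},
  {"tx": 0,"ty": 0,"tz": 0.05,"rx": 0,"ry": 0,"rz": 0},
  {"tx": 0,"ty": 0,"tz": 0.05,"rx": 0,"ry": 0,"rz": 0},
])

```text
time: 8.67
position: [0.5925, 0.0255, 0.0316]
tool_rot: [-0.075, 0.997, -0.0, 0.0]
ft_force: [-0.9, 0.2, 5.7]
grip_width: 0.0005
```

send_rows([
  {"tx": 0,"ty": 0,"tz": -1,"rx": 0,"ry": 0,"rz": 0},
  {"tx": 0,"ty": 0,"tz": -4,"rx": 0,"ry": 0,"rz": 0},
  {"tx": 0,"ty": 0,"tz": -8,"rx": 0,"ry": 0,"rz": 0},
  {"tx": 0,"ty": 0,"tz": -12,"rx": 0,"ry": 0,"rz": 0},
  {"tx": 0,"ty": 0,"tz": -16,"rx": 0,"ry": 0,"rz": 0},
])

```text
time: 9.08
position: [0.592, 0.0257, 0.1926]
tool_rot: [-0.075, 0.997, 0.0, -0.0]
ft_force: [0.6, -0.4, -0.3]
grip_width: 0.001
```

send_rows([
  {"tx": 0,"ty": 0,"tz": -2,"rx": 0,"ry": 0,"rz": 0},
  {"tx": 0,"ty": 0,"tz": -2,"rx": 0,"ry": 0,"rz": 0},
])

```text
time: 9.25
position: [0.5962, 0.0252, 0.2173]
tool_rot: [-0.075, 0.997, -0.001, 0.006]
ft_force: [1.2, -0.1, 0.1]
grip_width: 0.0007
```

```bash
python3 fit.py | grep -A1 -E "flap|lid"
python3 - <<'E'
from go import *
a=.156;E=np.array([[np.cos(a),np.sin(a),0],[-np.sin(a),np.cos(a),0],[0,0,1]])
for n in ["side","scene"]:
    c=robot.camera(n);P=cloud(c,np.ones((480,640),bool))@E.T-np.array([*C,0])
    for lo in range(-60,60,20):
        s=(P[:,0]*1e3>lo)&(P[:,0]*1e3<lo+20)&(abs(P[:,1])<.12)&(P[:,2]>.015)&(P[:,2]<.08)
        print(n,lo,s.sum(),np.round(np.percentile(P[s,2],[10,50,90])*1e3,1) if s.sum()>5 else "")
E
python3 go.py 150 0 210
```

```text
side flap 0.64 3111 med [0.5607 0.0398 0.0332] 5% [ 0.5027 -0.0857  0.031 ] 95% [0.6207 0.1397 0.0356]
   plane n [0.0021 0.0004 1.    ] ctr [0.561  0.0348 0.0333] 3105 yaw 0.17496384519046737 tilt 1.5687138524842936
side lid 0.93 3862 med [0.6618 0.0547 0.1019] 5% [ 0.6318 -0.0828  0.0379] 95% [0.6917 0.1668 0.1645]
   plane n [ 0.9469  0.1508 -0.2838] ctr [0.6622 0.0456 0.0988] 3576 yaw 0.15797079212746606 tilt -0.2877456332682769
--
scene flap 0.9 4727 med [0.5703 0.0074 0.0334] 5% [ 0.5098 -0.0944  0.0303] 95% [0.6302 0.1309 0.0365]
   plane n [0.0009 0.001  1.    ] ctr [0.5702 0.0115 0.0334] 4650 yaw 0.8343282080228172 tilt 1.5694592018644589
scene lid 0.88 506 med [ 0.6874 -0.0375  0.1654] 5% [ 0.6648 -0.0966  0.0597] 95% [0.7033 0.1493 0.1694]
   plane n [ 0.9467  0.1495 -0.2853] ctr [ 0.6857 -0.013   0.1499] 501 yaw 0.1566052313660063 tilt -0.289353011384937
side -60 567 [31.6 33.3 35. ]
side -40 561 [31.8 33.3 34.9]
side -20 548 [31.7 33.3 34.9]
side 0 533 [31.7 33.1 34.8]
side 20 522 [31.6 33.2 34.8]
side 40 468 [31.6 33.  34.6]
scene -60 769 [31.2 33.3 35.3]
scene -40 788 [31.3 33.3 35.6]
scene -20 785 [31.4 33.3 35.4]
scene 0 805 [31.2 33.3 35.5]
scene 20 811 [31.3 33.3 35.3]
scene 40 872 [30.7 33.2 35.3]
t 10.25 rel [ 26.3443  -0.8307 211.1517] F [ 1.0594 -0.1169 -0.4827] q [-0.1452  0.4975  1.5273  0.0001  1.1166 -1.8652] w 0.00039165670362747556
shift cm [-12.3647   0.1677   0.1176] rot [-0.      0.0002 -0.0068]
```

View pics/side1.png

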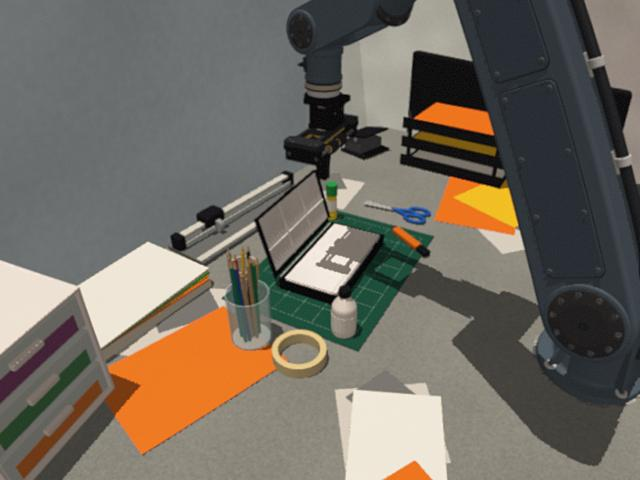

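View pics/scene1.png

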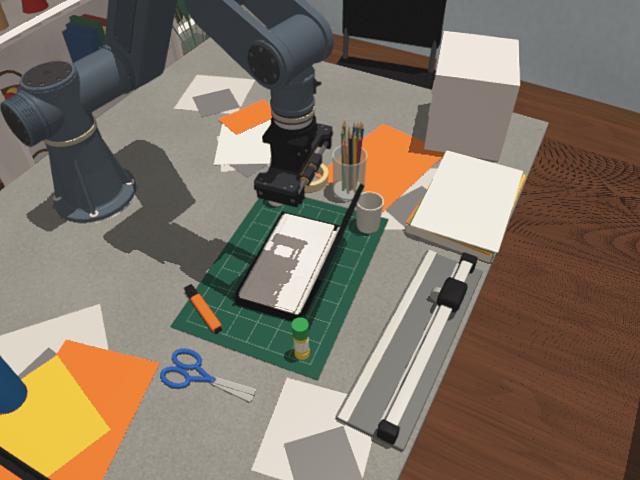

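Both depth maps show the flap flat at 33 mm with almost no slope, and the lid is still at about 1.86 rad. Next I'll go over the lid and come down behind it.

send_rows([
  {"tx": -3,"ty": 0,"tz": 0,"rx": 0,"ry": 0,"rz": 0},
  {"tx": -6,"ty": 0.1,"tz": 0,"rx": 0,"ry": 0,"rz": 0},
  {"tx": -9,"ty": 0.1,"tz": 0,"rx": 0,"ry": 0,"rz": 0},
  {"tx": -11.5,"ty": 0.1,"tz": 0,"rx": 0,"ry": 0,"rz": 0},
  {"tx": -13,"ty": 0.1,"tz": 0,"rx": 0,"ry": 0,"rz": 0},
])

```text
time: 10.67
position: [0.7236, 0.0462, 0.211]
tool_rot: [-0.075, 0.997, -0.0, 0.001]
ft_force: [-0.6, -0.1, 0.1]
grip_width: 0.0005
```

send_rows([
  {"tx": 0,"ty": 0,"tz": 0,"rx": 0,"ry": 0,"rz": 0},
  {"tx": 0,"ty": 0,"tz": 2,"rx": 0,"ry": 0,"rz": 0},
  {"tx": 0,"ty": 0,"tz": 4.5,"rx": 0,"ry": 0,"rz": 0},
  {"tx": 0,"ty": 0,"tz": 6.5,"rx": 0,"ry": 0,"rz": 0},
  {"tx": 0,"ty": 0,"tz": 6.5,"rx": 0,"ry": 0,"rz": 0},
])

```text
time: 11.08
position: [0.7164, 0.046, 0.1408]
tool_rot: [-0.074, 0.997, 0.001, -0.006]
ft_force: [-1.0, 0.5, -1.1]
grip_width: 0.0004
```

Run:
```python
from go import *
c=robot.camera("side");save(c,"s5");c=robot.camera("scene");save(c,"c5")
o=robot.get_obs();p=rel(o["position"])*1e3;print(o["time"],p,o["ft_force"])
r=118;px=None
for th in np.arange(1.86,-.01,-.06):
    cx=70-r*np.cos(th)+11.5*np.sin(th);z=30.5+r*np.sin(th)+11.5*np.cos(th);x=cx+9.5
    if th>1.57: ex=70-142*np.cos(th)+11.5*np.sin(th)+9.5
    else: ex=x
    print("%.2f x %.1f (edge x %.1f) z %.1f   tx %.2f tz %.2f"%(th,x,ex,z,-(x-p[0])/10,-(z-p[2])/10))
```

```text
11.1833 [155.1635  -0.5634 145.4886] [0.3494 0.4537 0.1069]
1.86 x 124.2 (edge x 131.0) z 140.3   tx 3.10 tz 0.52
1.80 x 117.5 (edge x 123.0) z 142.8   tx 3.77 tz 0.27
1.74 x 110.7 (edge x 114.7) z 144.9   tx 4.45 tz 0.06
1.68 x 103.8 (edge x 106.4) z 146.5   tx 5.14 tz -0.11
1.62 x 96.8 (edge x 98.0) z 147.8   tx 5.84 tz -0.23
1.56 x 89.7 (edge x 89.7) z 148.6   tx 6.54 tz -0.31
1.50 x 82.6 (edge x 82.6) z 149.0   tx 7.25 tz -0.35
1.44 x 75.5 (edge x 75.5) z 149.0   tx 7.97 tz -0.35
1.38 x 68.4 (edge x 68.4) z 148.5   tx 8.67 tz -0.31
1.32 x 61.4 (edge x 61.4) z 147.7   tx 9.38 tz -0.22
1.26 x 54.4 (edge x 54.4) z 146.4   tx 10.08 tz -0.09
1.20 x 47.5 (edge x 47.5) z 144.6   tx 10.77 tz 0.08
1.14 x 40.7 (edge x 40.7) z 142.5   tx 11.45 tz 0.30
1.08 x 34.0 (edge x 34.0) z 140.0   tx 12.11 tz 0.55
1.02 x 27.5 (edge x 27.5) z 137.1   tx 12.76 tz 0.84
0.96 x 21.2 (edge x 21.2) z 133.8   tx 13.39 tz 1.17
0.90 x 15.2 (edge x 15.2) z 130.1   tx 14.00 tz 1.54
0.84 x 9.3 (edge x 9.3) z 126.0   tx 14.59 tz 1.94
0.78 x 3.7 (edge x 3.7) z 121.7   tx 15.15 tz 2.38
0.72 x -1.6 (edge x -1.6) z 117.0   tx 15.68 tz 2.85
0.66 x -6.7 (edge x -6.7) z 111.9   tx 16.18 tz 3.36
0.60 x -11.4 (edge x -11.4) z 106.6   tx 16.66 tz 3.89
0.54 x -15.8 (edge x -15.8) z 101.0   tx 17.10 tz 4.45
0.48 x -19.9 (edge x -19.9) z 95.2   tx 17.50 tz 5.03
0.42 x -23.6 (edge x -23.6) z 89.1   tx 17.87 tz 5.64
0.36 x -26.9 (edge x -26.9) z 82.8   tx 18.20 tz 6.27
0.30 x -29.8 (edge x -29.8) z 76.4   tx 18.50 tz 6.91
0.24 x -32.4 (edge x -32.4) z 69.7   tx 18.75 tz 7.58
0.18 x -34.5 (edge x -34.5) z 62.9   tx 18.97 tz 8.25
0.12 x -36.3 (edge x -36.3) z 56.0   tx 19.14 tz 8.94
0.06 x -37.6 (edge x -37.6) z 49.1   tx 19.28 tz 9.64
-0.00 x -38.5 (edge x -38.5) z 42.0   tx 19.37 tz 10.35
```

View pics/s5.png

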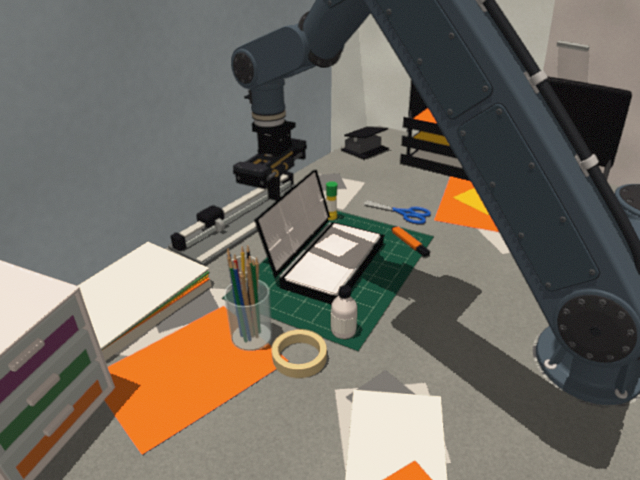

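View pics/c5.png

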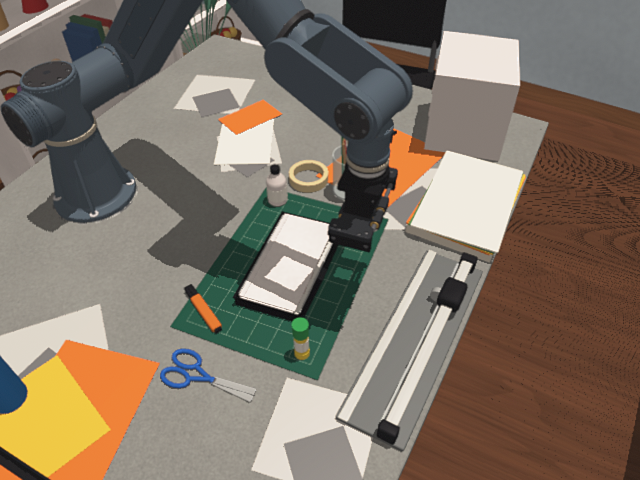

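The fingers are behind the lid, around (275,190) in the side view, and touching nothing. Now I'll push it over.

send_rows([
  {"tx": 1,"ty": 0,"tz": 0.3,"rx": 0,"ry": 0,"rz": 0},
  {"tx": 1.8,"ty": 0,"tz": 0.5,"rx": 0,"ry": 0,"rz": 0},
  {"tx": 2.3,"ty": 0,"tz": 0.5,"rx": 0,"ry": 0,"rz": 0},
  {"tx": 2.8,"ty": 0,"tz": 0.4,"rx": 0,"ry": 0,"rz": 0},
  {"tx": 3.3,"ty": 0,"tz": 0.3,"rx": 0,"ry": 0,"rz": 0},
])

```text
time: 11.6
position: [0.6898, 0.0409, 0.1448]
tool_rot: [-0.074, 0.997, -0.0, 0.003]
ft_force: [3.3, 0.6, 1.5]
grip_width: 0.0003
```

send_rows([
  {"tx": 0.5,"ty": 0,"tz": -0.1,"rx": 0,"ry": 0,"rz": 0},
  {"tx": 1.0,"ty": 0,"tz": -0.2,"rx": 0,"ry": 0,"rz": 0},
  {"tx": 1.5,"ty": 0,"tz": -0.3,"rx": 0,"ry": 0,"rz": 0},
  {"tx": 2.0,"ty": 0,"tz": -0.4,"rx": 0,"ry": 0,"rz": 0},
  {"tx": 2.5,"ty": 0,"tz": -0.5,"rx": 0,"ry": 0,"rz": 0},
])

```text
time: 12.02
position: [0.6632, 0.037, 0.1483]
tool_rot: [-0.075, 0.997, -0.0, 0.0]
ft_force: [2.3, 0.1, 1.7]
grip_width: 0.0005
```

Run:
```python
from go import *
c=robot.camera("side");save(c,"s6")
o=robot.get_obs();p=rel(o["position"])*1e3;print(o["time"],p,o["ft_force"])
```

```text
12.0667 [ 96.6052  -0.3825 148.2469] [1.8198 0.3659 0.8939]
```

View pics/s6.png

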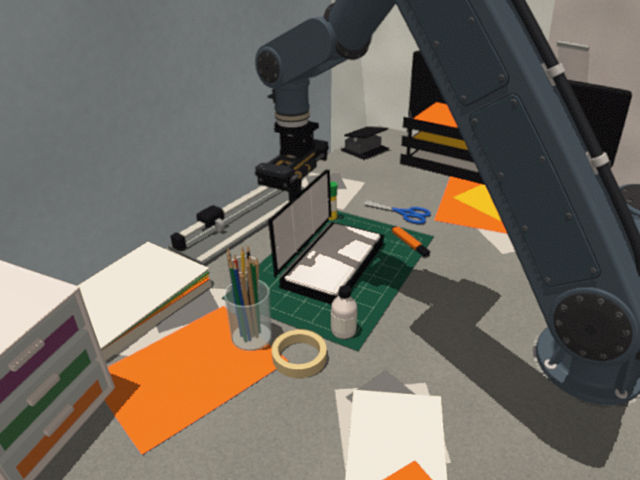

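The lid is near upright at about 2 N push, and the tin is in place.

send_rows([
  {"tx": 0.5,"ty": 0,"tz": 0,"rx": 0,"ry": 0,"rz": 0},
  {"tx": 1.0,"ty": 0,"tz": -0.1,"rx": 0,"ry": 0,"rz": 0},
  {"tx": 1.5,"ty": 0,"tz": -0.1,"rx": 0,"ry": 0,"rz": 0},
  {"tx": 2.0,"ty": 0,"tz": -0.1,"rx": 0,"ry": 0,"rz": 0},
  {"tx": 2.5,"ty": 0,"tz": -0.1,"rx": 0,"ry": 0,"rz": 0},
])

```text
time: 12.48
position: [0.6381, 0.0334, 0.1486]
tool_rot: [-0.075, 0.997, -0.0, -0.0]
ft_force: [2.0, -0.4, -1.5]
grip_width: 0.0004
```

send_rows([
  {"tx": 0.5,"ty": 0,"tz": 0,"rx": 0,"ry": 0,"rz": 0},
  {"tx": 1.0,"ty": 0,"tz": 0.1,"rx": 0,"ry": 0,"rz": 0},
  {"tx": 1.5,"ty": 0,"tz": 0.1,"rx": 0,"ry": 0,"rz": 0},
  {"tx": 2.0,"ty": 0,"tz": 0.2,"rx": 0,"ry": 0,"rz": 0},
  {"tx": 2.5,"ty": 0,"tz": 0.4,"rx": 0,"ry": 0,"rz": 0},
])

```text
time: 12.9
position: [0.6137, 0.0298, 0.1452]
tool_rot: [-0.075, 0.997, 0.0, 0.0]
ft_force: [0.8, 0.1, 1.4]
grip_width: 0.0003
```

send_rows([
  {"tx": 0.5,"ty": 0,"tz": 0.1,"rx": 0,"ry": 0,"rz": 0},
  {"tx": 1.0,"ty": 0,"tz": 0.3,"rx": 0,"ry": 0,"rz": 0},
  {"tx": 1.5,"ty": 0,"tz": 0.5,"rx": 0,"ry": 0,"rz": 0},
  {"tx": 2.0,"ty": 0,"tz": 0.7,"rx": 0,"ry": 0,"rz": 0},
  {"tx": 2.4,"ty": 0,"tz": 0.9,"rx": 0,"ry": 0,"rz": 0},
])

```text
time: 13.32
position: [0.5897, 0.0261, 0.1358]
tool_rot: [-0.075, 0.997, -0.0, -0.0]
ft_force: [1.4, -0.4, -0.8]
grip_width: 0.0006
```

Run:
```python
from go import *
c=robot.camera("side");save(c,"s7")
o=robot.get_obs();p=rel(o["position"])*1e3;print(o["time"],p,o["ft_force"])
```

```text
13.3667 [ 22.3919   0.3925 135.2786] [ 0.1828 -0.8353 -0.5552]
```

View pics/s7.png

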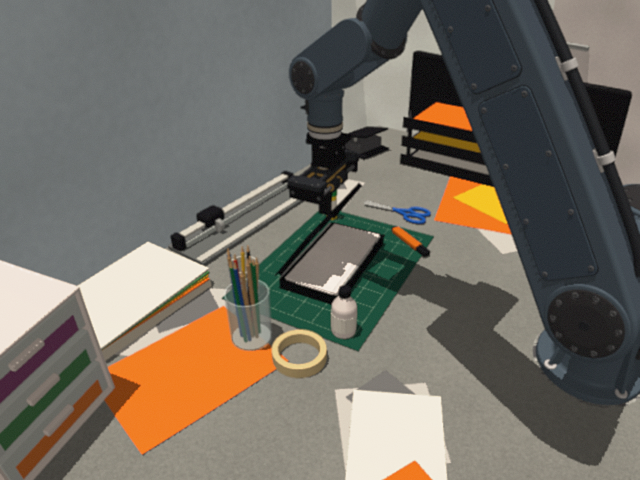

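The lid is about halfway over at roughly 0.97 rad, the forces are low and the tin is still.

send_rows([
  {"tx": 0.5,"ty": 0,"tz": 0.3,"rx": 0,"ry": 0,"rz": 0},
  {"tx": 0.9,"ty": 0,"tz": 0.6,"rx": 0,"ry": 0,"rz": 0},
  {"tx": 1.4,"ty": 0,"tz": 0.9,"rx": 0,"ry": 0,"rz": 0},
  {"tx": 1.9,"ty": 0,"tz": 1.4,"rx": 0,"ry": 0,"rz": 0},
  {"tx": 2.4,"ty": 0,"tz": 1.8,"rx": 0,"ry": 0,"rz": 0},
])

```text
time: 13.78
position: [0.5658, 0.0226, 0.1175]
tool_rot: [-0.075, 0.997, 0.0, -0.0]
ft_force: [0.2, 0.2, 0.1]
grip_width: 0.0003
```

send_rows([
  {"tx": 0.4,"ty": 0,"tz": 0.4,"rx": 0,"ry": 0,"rz": 0},
  {"tx": 0.7,"ty": 0,"tz": 0.8,"rx": 0,"ry": 0,"rz": 0},
  {"tx": 1.1,"ty": 0,"tz": 1.2,"rx": 0,"ry": 0,"rz": 0},
  {"tx": 1.4,"ty": 0,"tz": 1.6,"rx": 0,"ry": 0,"rz": 0},
  {"tx": 1.7,"ty": 0,"tz": 2.0,"rx": 0,"ry": 0,"rz": 0},
])

```text
time: 14.2
position: [0.5494, 0.0201, 0.0976]
tool_rot: [-0.075, 0.997, 0.0, -0.0]
ft_force: [0.8, 0.0, 1.2]
grip_width: 0.0002
```

send_rows([
  {"tx": 0.3,"ty": 0,"tz": 0.4,"rx": 0,"ry": 0,"rz": 0},
  {"tx": 0.5,"ty": 0,"tz": 0.8,"rx": 0,"ry": 0,"rz": 0},
  {"tx": 0.8,"ty": 0,"tz": 1.3,"rx": 0,"ry": 0,"rz": 0},
  {"tx": 1.0,"ty": 0,"tz": 1.7,"rx": 0,"ry": 0,"rz": 0},
  {"tx": 1.2,"ty": 0,"tz": 2.1,"rx": 0,"ry": 0,"rz": 0},
])

```text
time: 14.62
position: [0.5379, 0.0183, 0.0766]
tool_rot: [-0.075, 0.997, 0.0, 0.0]
ft_force: [-0.6, -0.8, 0.8]
grip_width: 0.0006
```

Run:
```python
from go import *
c=robot.camera("scene");save(c,"c8")
o=robot.get_obs();p=rel(o["position"])*1e3;print(o["time"],p,o["ft_force"])
```

```text
14.6667 [-29.7278   0.7798  75.8819] [0.7661 0.1575 0.6813]
```

View pics/c8.png

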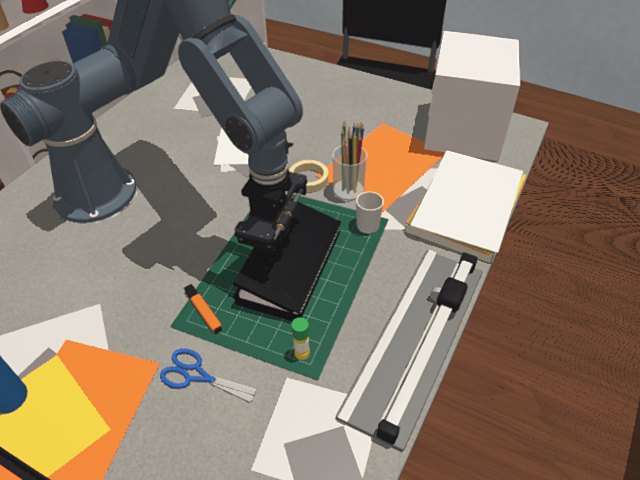

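The lid is nearly shut at about 0.3 rad. I'll lower the rest.

send_rows([
  {"tx": 0.2,"ty": 0,"tz": 0.5,"rx": 0,"ry": 0,"rz": 0},
  {"tx": 0.4,"ty": 0,"tz": 1.0,"rx": 0,"ry": 0,"rz": 0},
  {"tx": 0.5,"ty": 0,"tz": 1.5,"rx": 0,"ry": 0,"rz": 0},
  {"tx": 0.7,"ty": 0,"tz": 2.0,"rx": 0,"ry": 0,"rz": 0},
  {"tx": 0.8,"ty": 0,"tz": 2.5,"rx": 0,"ry": 0,"rz": 0},
])

```text
time: 15.08
position: [0.5301, 0.0171, 0.0515]
tool_rot: [-0.075, 0.997, -0.0, 0.0]
ft_force: [1.0, -0.1, 1.1]
grip_width: 0.0003
```

send_rows([
  {"tx": 0,"ty": 0,"tz": 0.2,"rx": 0,"ry": 0,"rz": 0},
  {"tx": 0,"ty": 0,"tz": 0.4,"rx": 0,"ry": 0,"rz": 0},
  {"tx": 0,"ty": 0,"tz": 0.6,"rx": 0,"ry": 0,"rz": 0},
  {"tx": 0,"ty": 0,"tz": 0.7,"rx": 0,"ry": 0,"rz": 0},
  {"tx": 0,"ty": 0,"tz": 0.7,"rx": 0,"ry": 0,"rz": 0},
])

```text
time: 15.5
position: [0.5298, 0.0173, 0.0448]
tool_rot: [-0.075, 0.997, 0.0, -0.0]
ft_force: [-0.3, 0.4, 1.5]
grip_width: 0.0005
```

```bash
python3 go.py -38 0 41
```

```text
t 15.5 rel [-36.9766   0.7315  44.797 ] F [-0.3031  0.3643  1.4755] q [-0.1784  0.6823  1.8053  0.0001  0.6547 -1.8985] w 0.00046770173155851255
shift cm [ 0.1016 -0.074   0.3797] rot [ 0.0003 -0.0007 -0.0068]
```

send_rows([
  {"tx": 0,"ty": 0,"tz": 0.1,"rx": 0,"ry": 0,"rz": 0},
  {"tx": 0,"ty": 0,"tz": 0.2,"rx": 0,"ry": 0,"rz": 0},
  {"tx": 0,"ty": 0,"tz": 0.25,"rx": 0,"ry": 0,"rz": 0},
  {"tx": 0,"ty": 0,"tz": 0.25,"rx": 0,"ry": 0,"rz": 0},
])

```text
time: 15.83
position: [0.53, 0.0172, 0.0425]
tool_rot: [-0.075, 0.997, 0.0, -0.0]
ft_force: [-0.7, 0.8, -0.3]
grip_width: 0.0005
```

send_rows([
  {"tx": 0,"ty": 0,"tz": 0.05,"rx": 0,"ry": 0,"rz": 0},
  {"tx": 0,"ty": 0,"tz": 0.1,"rx": 0,"ry": 0,"rz": 0},
  {"tx": 0,"ty": 0,"tz": 0.1,"rx": 0,"ry": 0,"rz": 0},
])

```text
time: 16.08
position: [0.5301, 0.0172, 0.0418]
tool_rot: [-0.075, 0.997, -0.0, 0.0]
ft_force: [-2.2, -0.4, 4.0]
grip_width: 0.0001
```

send_rows([
  {"tx": 0,"ty": 0,"tz": 0.05,"rx": 0,"ry": 0,"rz": 0},
  {"tx": 0,"ty": 0,"tz": 0.08,"rx": 0,"ry": 0,"rz": 0},
  {"tx": 0,"ty": 0,"tz": 0.08,"rx": 0,"ry": 0,"rz": 0},
])

```text
time: 16.33
position: [0.53, 0.0172, 0.0413]
tool_rot: [-0.075, 0.997, -0.0, 0.0]
ft_force: [-2.4, -0.9, 6.8]
grip_width: 0.001
```

send_rows([
  {"tx": 0,"ty": 0,"tz": 0.03,"rx": 0,"ry": 0,"rz": 0},
  {"tx": 0,"ty": 0,"tz": 0.03,"rx": 0,"ry": 0,"rz": 0},
])

```text
time: 16.5
position: [0.53, 0.0172, 0.0411]
tool_rot: [-0.075, 0.997, -0.0, 0.0]
ft_force: [-2.2, -0.9, 7.9]
grip_width: 0.0003
```

It is stiff contact at the shut height, at about 8 N. I'll lift and check.

send_rows([
  {"tx": 0,"ty": 0,"tz": -1,"rx": 0,"ry": 0,"rz": 0},
  {"tx": 0,"ty": 0,"tz": -4,"rx": 0,"ry": 0,"rz": 0},
  {"tx": 0,"ty": 0,"tz": -8,"rx": 0,"ry": 0,"rz": 0},
  {"tx": 0,"ty": 0,"tz": -12,"rx": 0,"ry": 0,"rz": 0},
  {"tx": 0,"ty": 0,"tz": -16,"rx": 0,"ry": 0,"rz": 0},
])

```text
time: 16.92
position: [0.5299, 0.0172, 0.2023]
tool_rot: [-0.074, 0.997, 0.0, -0.0]
ft_force: [0.8, 0.2, -0.3]
grip_width: 0.0002
```

send_rows([
  {"tx": 3,"ty": 0,"tz": 0,"rx": 0,"ry": 0,"rz": 0},
  {"tx": 6,"ty": 0,"tz": 0,"rx": 0,"ry": 0,"rz": 0},
  {"tx": 6,"ty": 0,"tz": 0,"rx": 0,"ry": 0,"rz": 0},
])

```text
time: 17.17
position: [0.4641, 0.0091, 0.2008]
tool_rot: [-0.074, 0.997, 0.001, -0.003]
ft_force: [-1.3, 0.8, -1.2]
grip_width: 0.0003
```

```bash
python3 fit.py | grep -vE "tin"
python3 - <<'E'
from go import *
a=.156;E=np.array([[np.cos(a),np.sin(a),0],[-np.sin(a),np.cos(a),0],[0,0,1]])
for n in ["side","scene"]:
    c=robot.camera(n);P=cloud(c,np.ones((480,640),bool))@E.T-np.array([*C,0])
    for lo in range(-80,90,20):
        s=(P[:,0]*1e3>lo)&(P[:,0]*1e3<lo+20)&(abs(P[:,1])<.12)&(P[:,2]>.025)&(P[:,2]<.08)
        print(n,lo,s.sum(),np.round(np.percentile(P[s,2],[10,50,90])*1e3,1) if s.sum()>5 else "")
    s=(abs(P[:,0])<.1)&(abs(P[:,1])<.15)&(P[:,2]>.038)&(P[:,2]<.045);print(np.percentile(P[s]*1e3,[.5,50,99.5],axis=0))
print(robot.get_obs()["ft_force"])
E
```

```text
side flap none
side lid 0.8 4304 med [0.557  0.0445 0.0431] 5% [ 0.4913 -0.0943  0.0385] 95% [0.6307 0.1533 0.0455]
   plane n [ 0.0044 -0.0007 -1.    ] ctr [0.5595 0.037  0.0431] 4157 yaw -0.156774505597627 tilt -1.5663568569618282
side rinse_cup 0.62 54
side glue_stick 0.57 281 med [ 0.6885 -0.1408  0.0649] 5% [ 0.6805 -0.152   0.0168] 95% [ 0.7004 -0.1356  0.104 ]
side paint_bottle 0.88 920 med [0.4202 0.2079 0.0611] 5% [0.4054 0.1911 0.0151] 95% [0.4399 0.2182 0.1087]
side highlighter 0.77 243 med [ 0.4614 -0.1508  0.0167] 5% [ 0.4082 -0.1802  0.0106] 95% [ 0.5161 -0.1238  0.0202]
side brush_jar 0.71 3313 med [0.55   0.3241 0.0951] 5% [0.525  0.2703 0.0139] 95% [0.6025 0.3488 0.1835]
scene flap none
scene lid 0.79 6218 med [0.571  0.003  0.0433] 5% [ 0.5    -0.1073  0.0398] 95% [0.6398 0.1399 0.0464]
   plane n [ 0.0042 -0.     -1.    ] ctr [0.5704 0.0088 0.0433] 6065 yaw -0.007478026750731922 tilt -1.5665642405843616
scene rinse_cup 0.9 790 med [0.6643 0.1984 0.0566] 5% [0.6375 0.1856 0.0144] 95% [0.6887 0.2426 0.0816]
scene glue_stick 0.81 443 med [ 0.7025 -0.1628  0.0828] 5% [
[... 411 characters left out ...]
.8]
side -60 575 [41.2 42.9 44.4]
side -40 553 [41.7 43.3 44.9]
side -20 547 [41.8 43.4 45. ]
side 0 528 [42.  43.5 45. ]
side 20 519 [42.2 43.6 45.1]
side 40 507 [41.4 43.1 44.7]
side 60 250 [41.4 42.7 44.2]
side 80 0 
[[ -72.628  -129.0125   38.6286]
 [  -5.3406   21.5216   42.9705]
 [  69.4436  134.3316   44.9458]]
scene -80 417 [40.  42.7 44.5]
scene -60 763 [40.8 42.8 45. ]
scene -40 785 [41.5 43.6 45.6]
scene -20 797 [41.4 43.4 45.4]
scene 0 815 [41.6 43.7 45.6]
scene 20 823 [41.6 43.7 45.8]
scene 40 836 [41.1 43.2 45.4]
scene 60 688 [32.4 42.3 44.8]
scene 80 0 
[[ -70.0017 -134.1571   38.659 ]
 [   1.5194  -18.7344   42.9431]
 [  71.0443  129.5472   44.9796]]
[-0.3685 -0.6376 -0.0973]
```

View pics/side1.png

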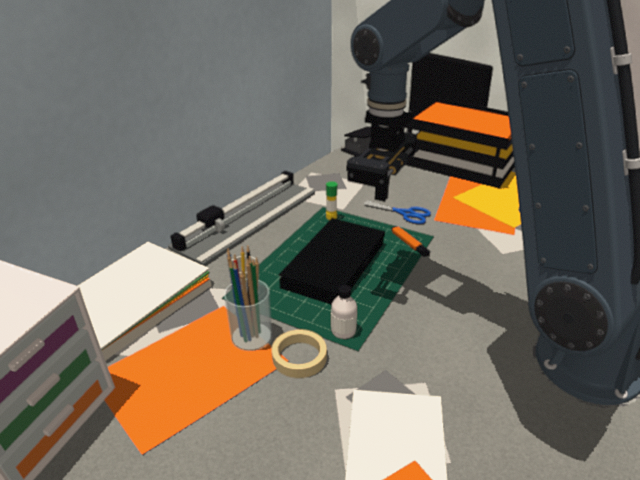

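View pics/scene1.png

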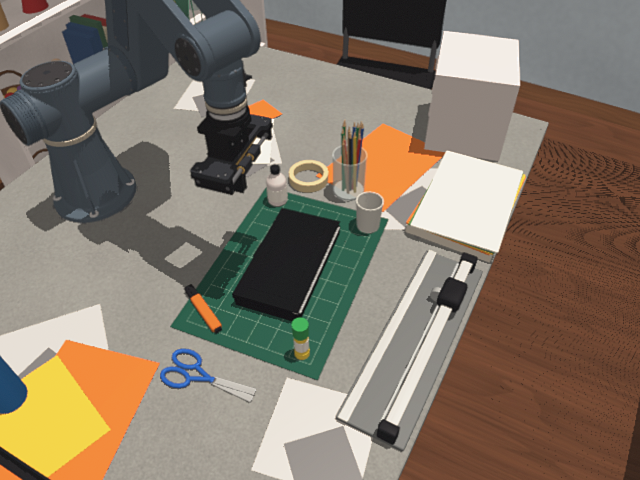

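Both depth maps show the lid level at 43 mm, with no front gap. Everything else is where it was, so I'm handing in.

```bash
python3 -c "
from rig import robot
print(robot.hand_in(), robot.get_obs()['time'])"
```

```text
the job is handed in; nothing more can be done
the job is handed in; nothing more can be done
```

The watercolour tin is closed: I pushed the flap flat with the closed fingertips, then swung the lid over from behind and pressed it shut. I handed it in at about 18 s, with the arm raised clear and touching nothing. Hand-in gave no verdict.

- **Flap:** I pressed it at about 6 N. Both cameras then showed it flat, about 33 mm above the table with almost no slope.
- **Lid:** I pressed it at about 8 N, reaching stiff contact at the expected height. Both cameras showed it level at about 43 mm above the table, against 42 mm expected. That is within the 2 mm calibration, and the flap read about 1 mm high too. The front edge was slightly lower than the back, so there was no gap.
- **Tin:** Its outline was within about 2 mm of where it started.
- **Other items:** The cup, glue stick, paint bottle, highlighter and jar measured the same as at the start, within about 2–3 mm of measurement noise. I checked the scissors and tape roll only by eye in the pictures.
- **Checks that failed:** In the side view the network missed the hidden rinse cup, labelling the lid as the cup at the start. The scene view confirmed the cup. The network also missed the glue stick in the first scene view. No other checks failed or disagreed.

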